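# Hang the cup holder on its two studs and put the specimen cup in it

## Task

Hang the empty metal cup holder on the small backboard: press the large ends of its two keyholes over the two stud heads until its plate lies against the board, then slide it down until both studs sit at the top ends of the slots. Then stand the specimen cup upright in the ring of the hung holder, without tipping the cup over on the way, and let go. Leave the timer, dropper bottle, gauze pack, marker and drink bottle where they are.

Things in the scene. Friction and masses are not known exactly. Their poses are not given: they have to be found in the camera images.
- holder: Loose grey metal cup holder, 0.15 kg, on the table. Origin: underside of its cup ring's centre; z up; +x away from the robot (within 0.35 rad at the start). Upright plate 104 wide (y), 100 high, 4 mm thick at the +x end: back face at x = +76 mm. Front: black grip block, then the cup ring. Plate has two upright keyholes at y = +-30 mm: large end 28 mm across, slot 12 mm wide going up from it.
- holder_grip (a point): Middle of the holder's grip block, 10 mm below its top: 56 mm in +x and 90 mm up from the holder's origin. Axes as the holder's. The block is 20 mm wide (y): pinch it across this from above. It spans x = 41 to 72 mm and z = 70 to 100 mm in the holder's frame.
- holder_floor (a point): Centre of the floor inside the cup ring, where the cup's underside goes: 4 mm above the holder's origin. Ring: inside diameter 66 mm, outside 72 mm, rim 18 mm above the holder's underside.
- keyhole_large_left (a point): Centre of the large end of the holder's left (+y) keyhole, on the back face of the plate: (76, 30, 34) mm in the holder's frame.
- keyhole_large_right (a point): The same for the right (-y) keyhole: (76, -30, 34) mm in the holder's frame.
- keyhole_seat_left (a point): Where the axis of the stud lies when the holder is fully down, in the left keyhole: 4 mm below the top of the slot, on the back face, (76, 30, 58) mm in the holder's frame, so 24 mm above the large end's centre.
- keyhole_seat_right (a point): The same for the right keyhole: (76, -30, 58) mm in the holder's frame.
- stand: Fixed white backboard, 160 wide, 10 thick, top 150 mm above the table, on a foot 10 mm high that reaches 60 mm in front of it. Origin: on the table under the middle of the board's front face; +x points into the board, away from the robot (within 0.25 rad), z up. Two dark steel studs stick out of the front face towards -x, 60 mm apart, 125 mm above the table.
- stud_left (a point): Root of the left (+y) stud: on its axis, in the board's front face; 30 mm in y and 125 mm up from the stand's origin. Neck 8 mm in diameter and 7 mm long, then a round head 20 mm in diameter and 5.5 mm thick: reaches 12.5 mm out. A plate pressed on must come within 3 mm of the board before it can slide down.
- stud_right (a point): Root of the right (-y) stud, 60 mm from the left one.
- cup: Loose specimen cup with a white screw lid, about 0.05 kg, 72 mm tall; body about 50 mm in diameter, lid 55 mm in diameter at heights 58 to 72 mm. Grip it across the lid from above. Origin: centre of its underside, z up. Holder and cup stand one to the left and one to the right, either way round.
- timer: Bystander: flat bench timer, 64 x 62 x 22 mm, between the holder and the cup. Origin: centre of the underside.
- dropper: Bystander: brown dropper bottle, 33 mm in diameter, 106 mm tall, standing. Origin: centre of the underside.
- gauze: Bystander: flat gauze pack, 62 x 78 x 6 mm, near the table's front edge. Origin: centre of the underside.
- marker: Bystander: grey and black marker pen, 138 mm long, lying. Origin: centre of the underside.
- flask: Bystander: dark drink bottle with a loop on its cap, 89 x 106 x 227 mm, standing at the left. Origin: centre of the underside.

How it is judged (in metres and radians):
On the way, in this order (a step that is already met when the one before it is completed fails the run):
1. the large ends of both keyholes are over the stud heads and the plate lies against the board (distance between keyhole_large_left and stud_left below 0.009 m and distance between keyhole_large_right and stud_right below 0.009 m), for 0.05 s.
2. the holder has slid down: both studs sit at the top of their slots (distance between keyhole_seat_left and stud_left below 0.007 m and distance between keyhole_seat_right and stud_right below 0.007 m and angle between holder's own z axis and vertical below 0.12 rad), for 0.2 s.
3. the specimen cup is lifted clear of the table while the holder stays hung (distance between keyhole_seat_left and stud_left below 0.007 m and distance between keyhole_seat_right and stud_right below 0.007 m and height (world z) of cup above 0.04 m), for 0.1 s.
At the end, for the whole second after the job is handed in: The holder hangs on both studs, each stud root within 7 mm of its seat at the top of the slot, the holder upright within 0.12 rad; the cup stands in the ring, its underside within 15 mm of the ring's centre and within 6 mm of its floor, upright within 0.17 rad; both are at rest (all of step 2 and horizontal distance between cup and holder_floor below 0.015 m and z of cup in the frame of holder between 0 and 0.01 m and angle between cup's own z axis and vertical below 0.17 rad and linear speed of each of cup, holder below 0.02 m/s); the robot touches nothing.
It fails at once if the specimen cup is tipped over (more than 0.8 rad) (angle between cup's own z axis and vertical above 0.8 rad).
It fails at once if a bystander is moved by more than 30 mm (distance of any of timer, dropper, gauze, marker, flask from where it was at the start of the episode above 0.03 m).
It also fails if it takes over 64 s, if anything falls off the work surface, if the arm or the gripper's body presses on something with over 40 N, if the wrist force passes 120 N, or if a joint passes its speed limit or range.

## Robot

A 7-joint arm with a two-finger parallel gripper is mounted at the origin on a cart in front of the work surface, level with it; the furniture and walls round the work are solid. World frame = base frame: x ahead of the robot, y to its left, z up, the work surface at z = 0. Lengths are in m, angles in degrees, forces in N, time in s.
With the tool pointing down it reaches from about 0.4 to 0.875 m from the base axis. Payload 6.5 kg.
Tool frame: the origin (TCP) lies between the finger pads; the fingertips stand 14 mm ahead of it and the grasp point (between the pads) lies 5 mm behind it; z points along the fingers, y is the direction in which the jaws open and shut (so a half turn about z gives the same grasp; the last joint's range is limited). The gripper opens to 85 mm and grips with 20 to 120 N. Pads are 22 mm wide; open, the fingers measure 114 mm over their backs; the gripper's body (76 mm by 85 mm) begins 54 mm behind the grasp point. The pads swing forward as they close: fully open they stand 13 mm farther back than shut.
Start: joints at [-74.324, 30.733, -0.252, 88.115, 0.149, 61.152, -4.079], TCP at [0.217, 0.613, 0.245] pointing down, gripper open.
Joint ranges: [-154.64, 154.64], [-21.42, 123.67], [-72.66, 72.17], [13.99, 137.28], [-74.86, 254.86], [10.95, 109.41], [-158.01, 158.01]. Speed limits (degrees/s): [136.94, 136.94, 180, 180, 180, 180, 180].

## Interface

Orientations are given as a 3x3 rotation matrix whose columns are the frame's x, y, z axes.
In Python, from workcell import movep, servo_line, move_joints, command_gripper, sleep, inverse_kinematics, snapshot, MotionError, close_job, trace, spot_point, get_time_s, get_joints, get_joint_vel, get_joint_efforts, get_tcp_pos, get_eef_rot, get_wrist_force, get_wrist_torque, get_width gives the robot as it stands. Calls block until the motion is done:
- movep(position, orientation): joint-space move of the TCP to a pose.
- servo_line(position, rotation=None, speed=0.15): straight line of the TCP; rotation=None keeps the orientation; speed is the mean speed in m/s.
- move_joints(angles): joint-space move.
- command_gripper(opening): opening from 0.0 (shut) to 1.0 (fully open); the grip force is fixed at half the most; returns when the fingers have stopped.
- sleep(seconds).
- inverse_kinematics(position, orientation): joint angles nearest the present ones, or None.
- snapshot(name): name is "side" or "top"; returns a dict with "frame" (384x512x3 uint8, red, green, blue), "depth" (384x512 float32, m along the optical axis (not along the pixel's ray), 0 where there is no reading), "camera_matrix" (3x3 intrinsics, pixels), "rvec" (rotation vector, rad) and "tvec" (3), from world to camera coordinates, as OpenCV has them. Camera axes: x right, y down, z forward; pixel columns grow to the right and rows downward; lengths in m; the calibration is good to about 2 mm. A picture is of the moment at which its call begins.
A pose or a line that the arm cannot do raises MotionError and nothing moves.
- close_job(): hands the job in, once; it reports no verdict.
Trained networks look in a picture, given as the dict that the camera call returned (one of the last four; its "shot" number tells which), for a name from the list of things; names that differ only in an ending like _2 or _b are one class to them, and where a whole thing is asked for, a point or a joint stands for the part that bears it (a point fixed in the world has none). Each returns a list of dicts, best first, with "score" (0 to 1); they miss things now and then, are a little off and sometimes report something else, mostly with a low value. They report only what shows in the picture. A call takes as long as a camera call.
- trace(target, picture): "pixels" (384x512 bool, what is visible of it).
- spot_point(target, picture): "xyz" ([x, y, z] in m, in the coordinates of the camera as it stood for that picture, good to about 4 mm: a listed point, or the origin of a listed thing).
Readings, each from a call of its own:
- get_time_s(): time.
- get_joints(): joint angles.
- get_joint_vel(): joint speeds.
- get_joint_efforts(): joint torques, N m.
- get_tcp_pos(): TCP position.
- get_eef_rot(): TCP orientation.
- get_wrist_force(): force on the tool from outside, world axes, zero at the start.
- get_wrist_torque(): the same for the moment, N m.
- get_width(): opening from 0.0 (shut) to 1.0 (fully open).
Only numpy, scipy, OpenCV 4.12 (cv2) and the standard library are available. Lean on these libraries where they do the work, as an engineer would, in place of code of your own. Each camera call takes 0.05 s, during which the arm holds its last target. There are 200 camera calls.

## Working session

There is one attempt and no reset: what is moved stays moved. The work goes in short steps, each a Python script; the robot and the scene stay as the last script left them, time stands still between calls to the robot, and variables do not carry over. Pictures are saved under pics/ and viewed, about 8 in all and at most 12, crops included, and the job is handed in when it is done.

```bash
ls; mkdir -p pics; cat > h.py <<'E'
import numpy as np, cv2
from workcell import *
def w2c(p): 
    R=cv2.Rodrigues(np.array(p["rvec"],float))[0]; return R,np.array(p["tvec"],float).ravel()
def world(p,c):
    R,t=w2c(p); return (np.asarray(c,float)-t)@R
def cloud(p,mask=None):
    d=p["depth"]; m=d>0
    if mask is not None: m=m&mask
    v,u=np.nonzero(m); K=np.array(p["camera_matrix"]); z=d[v,u]
    return world(p,np.c_[(u-K[0,2])*z/K[0,0],(v-K[1,2])*z/K[1,1],z]),u,v
def proj(p,x):
    R,t=w2c(p); c=R@np.asarray(x,float)+t; q=np.array(p["camera_matrix"])@c; return q[:2]/q[2]
def spot(n,p):
    return [(round(float(r["score"]),2),np.round(world(p,r["xyz"]),4)) for r in spot_point(n,p)[:2]]
def save(p,n): cv2.imwrite(f"pics/{n}.png",p["frame"][:,:,::-1])
E
python3 - <<'E'
from h import *
for n in("side","top"):
    p=snapshot(n); save(p,n+"0"); R,t=w2c(p); print(n,"cam at",np.round(-R.T@t,3),"fwd",np.round(R[2],2))
    for k in["holder","holder_grip","holder_floor","keyhole_large_left","keyhole_large_right","stand","stud_left","stud_right","cup","timer","dropper","gauze","marker","flask"]: print(k,spot(k,p))
a=cv2.imread("pics/side0.png");b=cv2.imread("pics/top0.png");cv2.imwrite("pics/both0.png",cv2.resize(np.vstack([a,b]),(400,600)))
print(get_time_s(),get_wrist_force())
E
```

```text
pics
side cam at [-0.072 -0.706  0.769] fwd [ 0.47  0.7  -0.54]
holder [(0.95, array([ 0.4626, -0.104 ,  0.0012])), (0.29, array([ 0.5438, -0.0983,  0.0594]))]
holder_grip [(0.85, array([ 0.5154, -0.1205,  0.0955]))]
holder_floor [(0.94, array([ 0.4618, -0.1068,  0.0088]))]
keyhole_large_left [(0.9, array([ 0.5407, -0.1013,  0.0335]))]
keyhole_large_right [(0.95, array([ 0.5276, -0.1545,  0.0343]))]
stand [(0.79, array([ 0.6455,  0.0294, -0.0021]))]
stud_left [(0.53, array([0.3761, 0.0931, 0.0028]))]
stud_right [(0.72, array([ 0.6453, -0.0016,  0.1279])), (0.24, array([ 0.5249, -0.1541,  0.0586]))]
cup [(0.74, array([ 0.4473,  0.2407, -0.0008]))]
timer [(0.81, array([0.4751, 0.0897, 0.0034]))]
dropper [(0.74, array([0.6425, 0.0609, 0.1277])), (0.73, array([ 0.6522,  0.2782, -0.0013]))]
gauze [(0.89, array([ 3.781e-01,  9.120e-02, -2.000e-04])), (0.61, array([ 0.6455,  0.0258, -0.0019]))]
marker [(0.65, array([ 0.4273,  0.4258, -0.0008]))]
flask [(0.89, array([5.988e-01, 4.348e-01, 2.000e-04])), (0.62, array([ 0.4622, -0.1067,  0.0048]))]
top cam at [0.327 0.166 1.011] fwd [ 0.2  -0.0
[... 308 characters left out ...]
.5391, -0.0965,  0.0338]))]
keyhole_large_right [(0.68, array([ 0.5252, -0.1566,  0.0317]))]
stand [(0.93, array([ 0.6393,  0.03  , -0.0074]))]
stud_left [(0.92, array([0.6428, 0.0603, 0.124 ])), (0.72, array([ 0.524 , -0.1572,  0.0314]))]
stud_right [(0.69, array([ 0.6478, -0.0019,  0.1272])), (0.65, array([0.3756, 0.0946, 0.0019]))]
cup [(0.56, array([ 4.392e-01,  2.402e-01, -4.000e-04]))]
timer [(0.85, array([0.477 , 0.087 , 0.0032]))]
dropper [(0.53, array([ 0.6579,  0.2751, -0.0008]))]
gauze [(0.78, array([3.775e-01, 9.190e-02, 1.000e-04]))]
marker [(0.62, array([4.262e-01, 4.301e-01, 3.000e-04]))]
flask [(0.94, array([ 0.6012,  0.4335, -0.0013]))]
1.5 [0.180444   0.30877777 0.37980378]
```

View pics/side0.png

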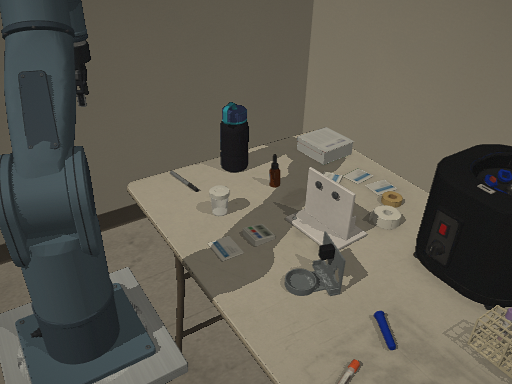

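View pics/top0.png

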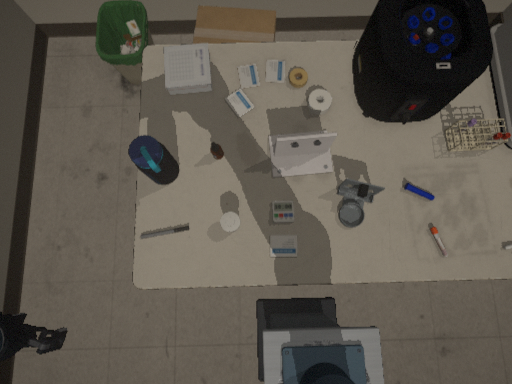

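```bash
python3 - <<'E'
from h import *
def med(n,p,f=None):
    m=np.asarray(trace(n,p)[0]["pixels"],bool); return cloud(p,m)[0]
def fitplane(P):  # vertical-ish plane: RANSAC by median refit, x = a + b y
    m=np.ones(len(P),bool)
    for _ in range(15):
        A=np.c_[np.ones(m.sum()),P[m,1],P[m,2]]; c=np.linalg.lstsq(A,P[m,0],rcond=None)[0]
        r=P[:,0]-c[0]-P[:,1]*c[1]-P[:,2]*c[2]; m=abs(r)<max(0.003,0) if _>5 else abs(r-np.median(r))<0.01
    return c,m.sum(),r[m].std()
for n in("side","top"):
    p=snapshot(n)
    S=med("stand",p); print(n,"stand",len(S))
    F=S[(S[:,2]>0.02)&(S[:,2]<0.14)&(S[:,0]>.62)&(S[:,0]<.66)]; 
    if len(F)>50: print(" front",fitplane(F),F[:,1].min(),F[:,1].max())
    T=S[(S[:,2]>0.144)]; print(" top z",np.median(T[:,2]),len(T))
    if len(T)>30: print(" rect",cv2.minAreaRect(T[:,:2].astype(np.float32)*1000))
    H=med("holder",p); print(" holder",len(H))
    T=H[H[:,2]>0.09]; print(" hi z",np.median(T[:,2]),len(T)); print(" rect",cv2.minAreaRect(T[:,:2].astype(np.float32)*1000))
    B=H[(H[:,2]>.093)&(H[:,0]<.53)&(abs(H[:,2]-.1)<.004)]; 
    g=med("holder_grip",p); 
    PL=H[(H[:,2]>0.03)&(H[:,2]<.098)&(H[:,0]>.515)]
    if n=="side": print(" plate",fitplane(PL))
    Rm=H[(abs(H[:,2]-.018)<.004)&(H[:,0]<.51)]; print(" rim",len(Rm),cv2.minEnclosingCircle(Rm[:,:2].astype(np.float32)*1000) if len(Rm)>5 else None)
    C=med("cup",p); T=C[C[:,2]>.068]; print(" cup z",np.median(T[:,2]),cv2.minEnclosingCircle(T[:,:2].astype(np.float32)*1000),T[:,:2].mean(0))
E
```

```text
side stand 3404
 front (array([ 0.64727122, -0.07002963, -0.00184723]), np.int64(1648), np.float64(0.0013307975174812337)) -0.05201499167036523 0.11141978972894052
 top z 0.14924874894920342 198
 rect ((647.9223022460938, 29.569828033447266), (13.51386547088623, 158.70223999023438), 4.18545389175415)
 holder 2026
 hi z 0.09948679631582798 262
 rect ((515.081787109375, -124.81143188476562), (103.40222930908203, 36.17211151123047), 73.45718383789062)
 plate (array([ 0.56511085,  0.28305115, -0.0038833 ]), np.int64(320), np.float64(0.000998016922812371))
 rim 197 ((473.72247314453125, -124.926513671875), 59.60145568847656)
 cup z 0.07286837654575812 ((443.80462646484375, 236.57687377929688), 31.349140167236328) [0.44022652 0.23507881]
top stand 2560
 front (array([ 6.44460540e-01, -6.84658960e-02,  5.10033762e-04]), np.int64(726), np.float64(0.0005891322590693228)) -0.048028059863797906 0.11055316865116115
 top z 0.14905571730158823 239
 rect ((646.4597778320312, 32.83793258666992), (10.650466918945312, 154.66627502441406), 4.182434558868408)
 holder 1362
 hi z 0.09869775370117859 190
 rect ((513.835205078125, -121.83815002441406), (100.838134765625, 36.9543571472168), 73.95288848876953)
 rim 92 ((473.6869201660156, -124.071533203125), 60.17387390136719)
 cup z 0.0717090738907517 ((440.8829650878906, 238.22415161132812), 27.427675247192383) [0.44012843 0.23832754]
```

The side view shows the white board at about (330,205) with its studs at (319,185) and (336,196). The holder's ring is at (302,281) and its black block at (327,251). The cup is at (219,200). The top view agrees: studs (294,142) and (318,142), ring (350,213), block (363,190), cup (230,222). From the depth data I get holder yaw of about -16° with the grip at (0.512,-0.122), and stand yaw of about +4°. Next I'll refine the studs, check IK and go to grasp.

```bash
cat >> h.py <<'E'
def Rz(deg,flip=1):
    a=np.radians(deg); c,s=flip*np.cos(a),flip*np.sin(a)
    return np.array([[c,s,0],[s,-c,0],[0,0,-1.]])
def raydir(p,uv):
    R,t=w2c(p); K=np.array(p["camera_matrix"]); return -R.T@t, R.T@np.linalg.inv(K)@np.array([uv[0],uv[1],1.])
def studs(p):
    """dark head centroids near the stud guesses, cut with plane 12.5 mm before the board"""
    g=p["frame"].astype(float).mean(2); out=[]
    nrm=np.array([np.cos(np.radians(4.1)),np.sin(np.radians(4.1)),0]); o=np.array([.6437,.0295,0])
    for y in(.0599,-.0008):
        h=np.array([.6437-.07*(y-.0295),y,.125])-nrm*.0125
        u,v=proj(p,h); r=9; v0,u0=int(round(v))-r,int(round(u))-r
        w=g[v0:v0+2*r+1,u0:u0+2*r+1]; m=((w<.55*np.percentile(w,80))*255).astype(np.uint8)
        n,l,s,c=cv2.connectedComponentsWithStats(m); 
        i=1+np.argmin([np.hypot(*(q-r))for q in c[1:]]); uv=c[i]+[u0,v0]
        C,d=raydir(p,uv); k=((o-nrm*.0125-C)@nrm)/(d@nrm); out.append((np.round([u,v],1),np.round(uv,1),int(s[i,4]),np.round(C+k*d+nrm*.0125,4)))
    return out
E
python3 - <<'E'
from h import *
print(get_time_s(),np.round(get_eef_rot(),2).tolist())
for n in("side","top"):
    for s in studs(snapshot(n)): print(n,*s)
for f in(1,-1):
  for pos,a in(([.512,-.1225,.085],-16),([.58,.025,.2],4.1),([.4405,.238,.06],4.1),([.56,.024,.14],4.1),([.512,-.1225,.3],-16)):
    q=inverse_kinematics(pos,Rz(a,f)); print(f,pos,None if q is None else np.round(q,0))
E
```

```text
2.0 [[-0.94, 0.33, 0.0], [0.33, 0.94, -0.0], [-0.0, -0.0, -1.0]]
side [316.3 185.4] [318.7 184.9] 42 [0.6421 0.0518 0.1306]
side [333.2 196.2] [334.7 195. ] 37 [ 0.6462 -0.005   0.1307]
top [294.7 146.3] [294.6 144.4] 24 [0.6414 0.062  0.1407]
top [317.5 144.2] [317.  142.2] 25 [0.6456 0.0033 0.1414]
1 [0.512, -0.1225, 0.085] [-16.  37.  33. 114. -32.  38. -69.]
1 [0.58, 0.025, 0.2] [-37.  32.  41. 103. -26.  54. -70.]
1 [0.4405, 0.238, 0.06] [-55.  37.  27. 118. -31.  32. -91.]
1 [0.56, 0.024, 0.14] [-35.  35.  38. 108. -29.  47. -68.]
1 [0.512, -0.1225, 0.3] [-37.  24.  60. 106. -23.  64. -75.]
-1 [0.512, -0.1225, 0.085] [ -5.  34.  18. 114. -17.  35.  98.]
-1 [0.58, 0.025, 0.2] [-17.  27.  14. 102.  -8.  52.  94.]
-1 [0.4405, 0.238, 0.06] [-33.  33.  -0. 117.   0.  30.  60.]
-1 [0.56, 0.024, 0.14] [-15.  30.  10. 107.  -7.  43.  93.]
-1 [0.512, -0.1225, 0.3] [-24.  18.  41. 105. -13.  62.  96.]
```

```bash
python3 - <<'E'
from h import *
p=get_tcp_pos(); R=Rz(-16,-1)
servo_line([.17,.50,.33],speed=.3)
movep([.512,-.1223,.22],R); print(get_time_s())
a=np.radians(-16); g=np.array([.512,-.1223])-.001*np.array([np.cos(a),np.sin(a)])
servo_line([*g,.20],R,speed=.2)
servo_line([*g,.086],R,speed=.12); print("down",np.round(get_tcp_pos(),4),np.round(get_wrist_force(),1))
command_gripper(0.0); print("w",get_width(),np.round(get_wrist_force(),1))
servo_line([*g,.13],R,speed=.12); print(get_width(),np.round(get_wrist_force(),2),get_time_s())
servo_line([*g,.24],R,speed=.25)
# pre pose: plate back 45 mm before board
b=np.radians(4.1); n=np.array([np.cos(b),np.sin(b)]); t=np.array([.644,.0297])-n*(.021+.045)
movep([*t,.23],Rz(4.1,-1)); 
servo_line([*t,.125+.056-.005],speed=.2); sleep(.3)
print(np.round(get_tcp_pos(),4),np.round(get_wrist_force(),1),get_time_s())
for m in("side","top"):
    q=snapshot(m); np.savez("pre_"+m,**q); save(q,"pre_"+m)
    for k in("holder","holder_grip","holder_floor","keyhole_large_left","keyhole_large_right","stud_left","stud_right","stand"): print(m,k,spot(k,q))
    H=cloud(q,np.asarray(trace("holder",q)[0]["pixels"],bool))[0]; print(len(H)); T=H[(H[:,2]>.181)&(H[:,2]<.2)]; print(len(T),np.median(T[:,2]),cv2.minAreaRect(T[:,:2].astype(np.float32)*1000))
    S=cloud(q,np.asarray(trace("stand",q)[0]["pixels"],bool))[0]; F=S[(S[:,2]>.03)&(S[:,2]<.14)&(abs(S[:,0]-.645)<.015)]; print("face at ymid",len(F),np.median(F[:,0]+.07*(F[:,1]-.0297)))
a=cv2.imread("pics/pre_side.png")[130:290,250:410];b=cv2.imread("pics/pre_top.png")[90:250,230:390]
cv2.imwrite("pics/pre.png",cv2.resize(np.hstack([a,b]),(800,400),interpolation=cv2.INTER_CUBIC))
E
```

```text
5.2833
down [ 0.5115 -0.1223  0.0866] [-0.5 -0.5  0.9]
w 0.2202249455525527 [0.7 0.7 1.5]
0.2245193009194675 [-0.2   0.58 -1.79] 7.7667
[0.5788 0.0249 0.177 ] [-1.  -0.3 -1. ] 9.7667
side holder []
side holder_grip [(0.9, array([0.5846, 0.0253, 0.1844]))]
side holder_floor [(0.66, array([0.5299, 0.0186, 0.098 ]))]
side keyhole_large_left [(0.96, array([0.6015, 0.0544, 0.1275])), (0.71, array([ 0.6043, -0.0043,  0.1483]))]
side keyhole_large_right [(0.7, array([ 0.6045, -0.0027,  0.1221]))]
side stud_left [(0.82, array([0.6425, 0.0597, 0.129 ]))]
side stud_right [(0.87, array([6.485e-01, 3.000e-04, 1.288e-01]))]
side stand [(0.97, array([ 0.6441,  0.0307, -0.0037]))]
1522
105 0.18859362196712737 ((586.7725219726562, 5.849544525146484), (22.889535903930664, 69.47694396972656), 39.59874725341797)
face at ymid 885 0.6449353913664115
top holder []
top holder_grip []
top holder_floor []
top keyhole_large_left []
top keyhole_large_right []
top stud_left [(0.75, array([0.641 , 0.058 , 0.1214]))]
top stud_right []
top stand [(0.58, array([ 0.642 ,  0.0311, -0.0044]))]Traceback (most recent call last):
  File "<stdin>", line 19, in <module>
IndexError: list index out of range
```

```bash
python3 - <<'E'
from h import *
a=cv2.imread("pics/pre_side.png")[130:290,250:410];b=cv2.imread("pics/pre_top.png")[90:250,230:390]
cv2.imwrite("pics/pre.png",cv2.resize(np.hstack([a,b]),(800,400),interpolation=cv2.INTER_CUBIC))
q=dict(np.load("pre_side.npz")); P,u,v=cloud(q)
# plate: points in front of the board, plane x+.07y
m=(P[:,2]>.095)&(P[:,2]<.186)&(P[:,0]>.57)&(P[:,0]<.63)&(abs(P[:,1]-.03)<.07)
X=P[m]; c=X@[np.cos(.0716),np.sin(.0716),0]
h,e=np.histogram(c,np.arange(.57,.63,.002)); print(list(zip(np.round(e,3),h)))
print("plate front expected, c:",np.array([.644,.0297])@[np.cos(.0716),np.sin(.0716)]-.049)
E
```

```text
[(np.float64(0.57), np.int64(13)), (np.float64(0.572), np.int64(20)), (np.float64(0.574), np.int64(21)), (np.float64(0.576), np.int64(23)), (np.float64(0.578), np.int64(23)), (np.float64(0.58), np.int64(27)), (np.float64(0.582), np.int64(27)), (np.float64(0.584), np.int64(26)), (np.float64(0.586), np.int64(19)), (np.float64(0.588), np.int64(25)), (np.float64(0.59), np.int64(13)), (np.float64(0.592), np.int64(20)), (np.float64(0.594), np.int64(80)), (np.float64(0.596), np.int64(274)), (np.float64(0.598), np.int64(214)), (np.float64(0.6), np.int64(41)), (np.float64(0.602), np.int64(7)), (np.float64(0.604), np.int64(0)), (np.float64(0.606), np.int64(0)), (np.float64(0.608), np.int64(0)), (np.float64(0.61), np.int64(0)), (np.float64(0.612), np.int64(0)), (np.float64(0.614), np.int64(0)), (np.float64(0.616), np.int64(0)), (np.float64(0.618), np.int64(0)), (np.float64(0.62), np.int64(0)), (np.float64(0.622), np.int64(0)), (np.float64(0.624), np.int64(0)), (np.float64(0.626), np.int64(0)), (np.float64(0.628), np.int64(0))]
plate front expected, c: 0.5954746562931843
```

View pics/pre.png

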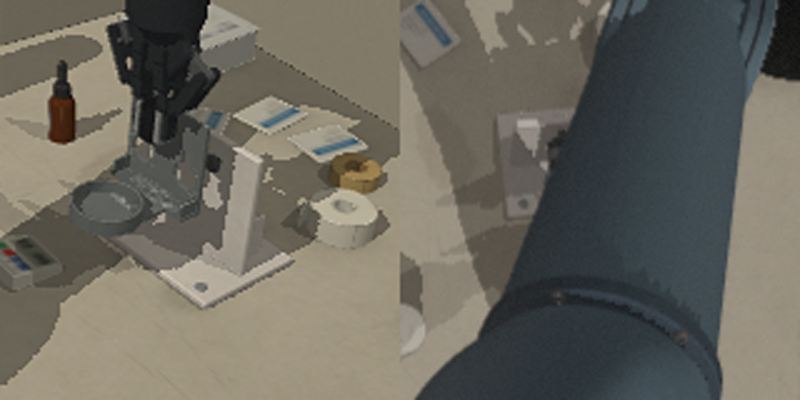

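The picture shows the holder upright in the jaws in front of the board. The right stud head is visible just past the plate edge, and the arm hides the top view. Next I'll check lateral, vertical and yaw alignment from side-camera depth, comparing the plate with the board in the same picture.

```bash
python3 - <<'E'
from h import *
q=dict(np.load("pre_side.npz")); P,u,v=cloud(q)
b=np.radians(4.1); n=np.array([np.cos(b),np.sin(b)]); l=np.array([-n[1],n[0]])
o=np.array([.644,.0297]); c=(P[:,:2]-o)@n; s=(P[:,:2]-o)@l; z=P[:,2]
def fit(m,name):
    k=m.copy()
    for _ in range(8):
        A=np.c_[np.ones(k.sum()),s[k],z[k]-.12]; x=np.linalg.lstsq(A,c[k],rcond=None)[0]
        r=c-np.c_[np.ones(len(c)),s,z-.12]@x; k=m&(abs(r)<.003)
    e=lambda a:np.round(np.percentile(a,[0,1,3,97,99,100]),4)
    print(name,k.sum(),"off,yawslope,pitchslope",np.round(x,4),"s",e(s[k]),"z",e(z[k])); return k
fit((abs(c+.047)<.006)&(abs(s)<.07)&(z>.08)&(z<.2),"plate")
fit((abs(c)<.006)&(abs(s)<.1)&(z>.015)&(z<.16),"board")
k=(abs(c+.047)<.005)&(abs(s)<.07)&(z>.08)&(z<.2)
# right edge of plate by height; bottom by lateral
for zz in np.arange(.1,.19,.015):
    i=k&(abs(z-zz)<.004); print("z%.3f right edge s %.4f left %.4f"%(zz,s[i].min(),s[i].max()))
kb=(abs(c)<.006)&(abs(s)<.1)
for zz in np.arange(.03,.15,.02):
    i=kb&(abs(z-zz)<.004); print("board z%.3f right s %.4f left %.4f"%(zz,s[i].min(),s[i].max()))
# ring rim circle
i=(z>.102)&(z<.114)&(c<-.08)&(c>-.18)&(abs(s)<.06); print("rim",i.sum(),cv2.minEnclosingCircle(np.c_[c,s][i].astype(np.float32)*1000),"expected c",-45-76,"z",np.median(z[i]))
E
```

```text
plate 622 off,yawslope,pitchslope [-0.0467  0.0001 -0.0046] s [-0.0541 -0.0528 -0.0522  0.0496  0.0512  0.0536] z [0.0916 0.0948 0.0958 0.1895 0.1925 0.1943]
board 1022 off,yawslope,pitchslope [0.001  0.0019 0.0007] s [-0.0811 -0.0797 -0.0784  0.0298  0.072   0.0803] z [0.0151 0.0161 0.0185 0.1491 0.1508 0.1533]
z0.100 right edge s -0.0541 left 0.0509
z0.115 right edge s -0.0522 left 0.0517
z0.130 right edge s -0.0537 left 0.0504
z0.145 right edge s -0.0540 left 0.0513
z0.160 right edge s -0.0528 left 0.0536
z0.175 right edge s -0.0528 left 0.0512
board z0.030 right s -0.0782 left 0.0305
board z0.050 right s -0.0786 left -0.0099
board z0.070 right s -0.0803 left 0.0788
board z0.090 right s -0.0797 left 0.0804
board z0.110 right s -0.0809 left 0.0162
board z0.130 right s -0.0792 left -0.0148
rim 202 ((-119.82939910888672, -0.7480515837669373), 37.380306243896484) expected c -121 z 0.10702821299145332
```

```bash
python3 - <<'E'
from h import *
b=np.radians(4.1); n=np.array([np.cos(b),np.sin(b)]); l=np.array([-n[1],n[0]]); R=Rz(4.1,-1)
o=np.array([.644,.0297])+.0007*l
def at(gap,z,sp=.05): servo_line([*(o-n*(.021+gap)),z],R,speed=sp)
f0=np.array(get_wrist_force())
at(.016,.1765,.08)
for g in np.arange(14,-6,-1.):
    at(g/1000,.1765,.03); f=np.array(get_wrist_force())-f0; t=np.array(get_tcp_pos())
    c=(t[:2]-o)@n+.021
    if g<5 or abs(f).max()>3: print(g,"actual gap %.1f lat %.1f z %.4f"%(-c*1e3,(t[:2]-o)@l*1e3,t[2]),np.round(f,1))
    if np.hypot(f[0],f[1])>10: break
print(get_time_s(),get_width())
p=snapshot("side"); np.savez("press",**p); save(p,"press")
for k in("holder","keyhole_large_left","keyhole_large_right"): print(k,spot(k,p))
P,u,v=cloud(p); cc=(P[:,:2]-o)@n; s=(P[:,:2]-o)@l; z=P[:,2]
i=(abs(s)<.05)&(z>.155)&(z<.19)&(abs(cc)<.02); print("plate front above board: c",np.percentile(cc[i],[10,50,90]).round(4),i.sum())
E
```

```text
4.0 actual gap 3.9 lat -0.0 z 0.1765 [ 0.1  0.6 -0.8]
3.0 actual gap 3.0 lat -0.0 z 0.1765 [-0.3  1.5 -0.1]
2.0 actual gap 1.9 lat 0.0 z 0.1765 [ 0.7 -0.6 -0.4]
1.0 actual gap 0.9 lat -0.0 z 0.1765 [0.5 0.9 0.9]
0.0 actual gap 0.4 lat -0.0 z 0.1764 [-2.3  0.9  1.8]
-1.0 actual gap 0.3 lat -0.1 z 0.1761 [-4.4  0.4  2.5]
-2.0 actual gap 0.2 lat -0.1 z 0.1759 [-7.4  0.6  3.8]
-3.0 actual gap 0.2 lat -0.1 z 0.1757 [-9.4  0.6  6.2]
-4.0 actual gap 0.1 lat -0.1 z 0.1755 [-12.5   0.3   5.9]
16.0833 0.22379172898826438
holder [(0.79, array([0.5678, 0.0281, 0.0911]))]
keyhole_large_left [(0.56, array([0.6424, 0.0581, 0.1244]))]
keyhole_large_right [(0.88, array([0.6497, 0.0036, 0.1241]))]
plate front above board: c [-0.0136 -0.003  -0.0007] 182
```

Contact came at the expected depth, with the plate front 4 mm off the board face, so both heads are through. I'll slide down now.

```bash
python3 - <<'E'
from h import *
b=np.radians(4.1); n=np.array([np.cos(b),np.sin(b)]); l=np.array([-n[1],n[0]]); R=Rz(4.1,-1)
o=np.array([.644,.0297])+.0007*l
def at(gap,z,sp=.05): servo_line([*(o-n*(.021+gap)),z],R,speed=sp)
sleep(.1); at(-.0015,.1760,.03)
for d in [3,6,9,12,15,18,20,21,22,23,24,25,26,27,28,29]:
    at(-.0015,.1760-d/1000,.04); f=np.array(get_wrist_force()); t=np.array(get_tcp_pos())
    print(d,"gap %.1f lat %.1f z %.4f"%(-((t[:2]-o)@n+.021)*1e3,(t[:2]-o)@l*1e3,t[2]),np.round(f,1))
    if f[2]>20 or np.linalg.norm(f)>35: break
sleep(.3); print(get_time_s())
p=snapshot("side"); np.savez("slid",**p); save(p,"slid")
for k in("holder","keyhole_seat_left","keyhole_seat_right","holder_floor"): print(k,spot(k,p))
P,u,v=cloud(p); cc=(P[:,:2]-o)@n; s=(P[:,:2]-o)@l; z=P[:,2]
i=(abs(s)<.05)&(z>.152)&(z<.167)&(abs(cc)<.02); print("above board: c",np.percentile(cc[i],[10,50,90]).round(4),z[i].max(),i.sum())
i=(abs(s)<.05)&(z>.07)&(z<.14)&(abs(cc+.004)<.004); print("plate z",np.percentile(z[i],[1,99]))
E
```

```text
3 gap 0.3 lat -0.1 z 0.1721 [-6.3 -1.3 -1.1]
6 gap 0.3 lat -0.2 z 0.1691 [-5.2 -1.6 -2.1]
9 gap 0.3 lat -0.2 z 0.1661 [-5.8 -0.3 -2.3]
12 gap 0.3 lat -0.2 z 0.1631 [-5.2 -0.6 -1.8]
15 gap 0.4 lat -0.2 z 0.1600 [-6.6 -0.4 -2.1]
18 gap 0.4 lat -0.2 z 0.1570 [-7.  -1.7 -2.2]
20 gap 0.4 lat -0.2 z 0.1552 [-6.4 -2.3 -1.7]
21 gap 0.4 lat -0.2 z 0.1543 [-6.9 -1.1  0.1]
22 gap 0.4 lat -0.2 z 0.1534 [-6.9 -1.3  1. ]
23 gap 0.4 lat -0.2 z 0.1528 [-9.  -0.1  3.3]
24 gap 0.4 lat -0.2 z 0.1526 [-12.2   0.   10.7]
25 gap 0.4 lat -0.2 z 0.1524 [-14.8   0.2  17.5]
26 gap 0.4 lat -0.3 z 0.1523 [-17.    1.6  24.9]
20.1833
holder [(0.71, array([0.5696, 0.0302, 0.0684])), (0.39, array([ 0.6459, -0.0008,  0.1247]))]
keyhole_seat_left [(0.84, array([0.6427, 0.0605, 0.1272]))]
keyhole_seat_right [(0.96, array([ 0.6494, -0.0009,  0.1239]))]
holder_floor [(0.85, array([0.5742, 0.022 , 0.0722])), (0.27, array([0.6422, 0.0626, 0.1272]))]
above board: c [-0.017  -0.0036 -0.0013] 0.1669893200339451 77
plate z [0.07069596 0.13798391]
```

The slide hit a firm stop at about 23.5 mm, as expected. I'll unload and release, move up, and check.

```bash
python3 - <<'E'
from h import *
b=np.radians(4.1); n=np.array([np.cos(b),np.sin(b)]); l=np.array([-n[1],n[0]]); R=Rz(4.1,-1)
o=np.array([.644,.0297])+.0007*l
def at(gap,z,sp=.05): servo_line([*(o-n*(.021+gap)),z],R,speed=sp)
at(.0004,.1522,.03); print(np.round(get_wrist_force(),1))
command_gripper(1.0); at(.0015,.175,.06); at(.0015,.26,.2)
movep([.4405,.238,.26],R); sleep(.2); print(get_time_s(),np.round(get_wrist_force(),1))
for m in("side","top"):
    p=snapshot(m); np.savez("hung_"+m,**p); save(p,"hung_"+m)
    for k in("holder","keyhole_seat_left","keyhole_seat_right","holder_floor","stud_left","stud_right","cup"): print(m,k,spot(k,p))
    P,u,v=cloud(p); c=(P[:,:2]-o)@n; s=(P[:,:2]-o)@l; z=P[:,2]
    i=(z>.079)&(z<.093)&(c<-.035)&(c>-.13)&(abs(s)<.06); print("rim",i.sum(),cv2.minEnclosingCircle(np.c_[c,s][i].astype(np.float32)*1000),np.median(z[i]))
    i=(z>.14)&(z<.18)&(c<.02)&(c>-.045)&(abs(s)<.054); print("top z",np.percentile(z[i],[50,90,99]).round(4))
a=cv2.imread("pics/hung_side.png")[130:290,250:410];b=cv2.imread("pics/hung_top.png")[90:250,200:360]
cv2.imwrite("pics/hung.png",cv2.resize(np.hstack([a,b]),(800,400),interpolation=cv2.INTER_CUBIC))
E
```

```text
[-5.2  0.6  8.2]
23.725 [0.2 0.1 0.6]
side holder [(0.93, array([0.571 , 0.0273, 0.0701])), (0.44, array([0.6253, 0.0303, 0.1595]))]
side keyhole_seat_left [(0.62, array([0.6408, 0.0615, 0.128 ]))]
side keyhole_seat_right [(0.56, array([ 0.6459, -0.0036,  0.1229]))]
side holder_floor [(0.68, array([0.5741, 0.0213, 0.0754]))]
side stud_left [(0.58, array([0.6396, 0.0609, 0.1279]))]
side stud_right [(0.96, array([ 0.6466, -0.0008,  0.1279]))]
side cup [(0.59, array([ 0.4452,  0.2369, -0.0012]))]
rim 160 ((-75.49571990966797, -0.7862348556518555), 37.621028900146484) 0.08425723267917622
top z [0.1579 0.168  0.1701]
top holder [(0.96, array([0.5646, 0.0221, 0.067 ]))]
top keyhole_seat_left [(0.81, array([0.6382, 0.0621, 0.1255])), (0.5, array([ 0.6465, -0.0027,  0.1008]))]
top keyhole_seat_right [(0.62, array([0.644 , 0.0045, 0.1246]))]
top holder_floor [(0.75, array([0.5658, 0.027 , 0.0707]))]
top stud_left [(0.81, array([0.641 , 0.0613, 0.1211])), (0.7, array([0.6218, 0.029 , 0.1634]))]
top stud_right [(0.82, array([ 0.6449, -0.0016,  0.1278])), (0.46, array([0.5643, 0.0263, 0.0626]))]
top cup [(0.62, array([0.6228, 0.0279, 0.161 ]))]
rim 99 ((-77.70294189453125, -0.19068783521652222), 36.07121658325195) 0.0835324464380048
top z [0.1622 0.1673 0.1687]
```

View pics/hung.png

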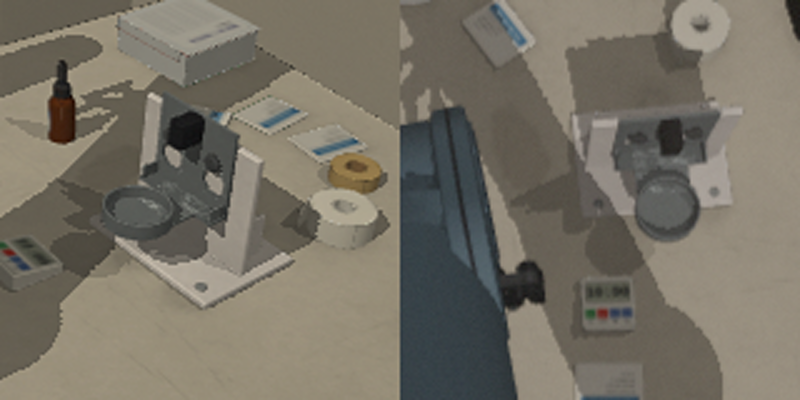

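The holder hangs flush: in the side crop the board shows white through the large ends at about (173,157), below the studs, and the ring is level at about (137,212). I measured the ring centre at 76.5 mm from the board, 0.5 mm off centre. Next is the cup.

```bash
python3 - <<'E'
from h import *
b=np.radians(4.1); n=np.array([np.cos(b),np.sin(b)]); l=np.array([-n[1],n[0]]); R=Rz(4.1,-1)
c=[.4405,.2380]; r=np.array([.644,.0297])+.0002*l-.0765*n
servo_line([*c,.10],R,speed=.2); servo_line([*c,.056],R,speed=.08); print(np.round(get_tcp_pos(),4),np.round(get_wrist_force(),1))
command_gripper(0.0); z0=get_tcp_pos()[2]; print("w",get_width(),np.round(get_wrist_force(),1))
servo_line([*c,.12],R,speed=.12); sleep(.1); print("w",get_width(),np.round(get_wrist_force(),2))
servo_line([*c,.25],R,speed=.25); servo_line([*r,.25],R,speed=.2); sleep(.2)
p=snapshot("side"); np.savez("carry",**p); print("cup",spot("cup",p),"tcp",np.round(get_tcp_pos(),4),"z0",z0,get_time_s())
f0=np.array(get_wrist_force())
servo_line([*r,z0+.071+.012],R,speed=.12); sleep(.1)
for d in np.arange(.010,-.006,-.001):
    servo_line([*r,z0+.071+d],R,speed=.03); f=np.array(get_wrist_force())-f0
    if d<.005 or abs(f).max()>2: print(round(d*1e3),np.round(get_tcp_pos()[2],4),np.round(f,1))
    if np.linalg.norm(f)>6: break
p=snapshot("side"); save(p,"placed"); print("cup",spot("cup",p),get_time_s())
cv2.imwrite("pics/placed_c.png",cv2.resize(p["frame"][110:290,230:410,::-1],(500,500),interpolation=cv2.INTER_CUBIC))
E
```

```text
[0.4406 0.2378 0.0559] [ 0.5 -0.4  0.1]
w 0.6088891140818655 [-0.6 -0.7  6.7]
w 0.609814474617131 [ 0.44 -0.08 -0.3 ]
cup [(0.96, array([0.5715, 0.0241, 0.1916]))] tcp [0.5676 0.025  0.25  ] z0 0.05680138019166691 29.7333
4 0.1318 [-1.4  0.6  0.1]
3 0.1307 [-1.1  0.4 -0.8]
2 0.1298 [-0.9 -0.8  0.2]
1 0.1287 [ 0.1  0.9 -0.4]
0 0.1277 [-0.5 -0.   0.1]
-1 0.1268 [-0.7  0.3 -0.1]
-2 0.1258 [-2.1  0.2 -0.8]
-3 0.125 [-1.   0.2  3.4]
-4 0.1248 [-4.2 -0.3 11.1]
cup [(0.62, array([0.5726, 0.0249, 0.0692]))] 34.75
```

View pics/placed_c.png

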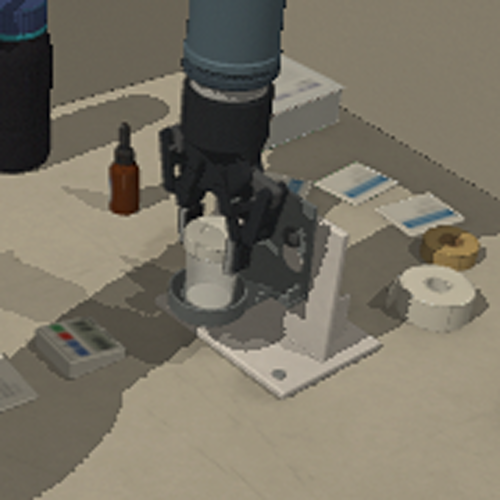

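The cup stands inside the ring at crop (212,295) and touched its floor at the expected height. I'll unload, release, retreat and check.

```bash
python3 - <<'E'
from h import *
b=np.radians(4.1); n=np.array([np.cos(b),np.sin(b)]); l=np.array([-n[1],n[0]]); R=Rz(4.1,-1)
o=np.array([.644,.0297])+.0007*l; t=np.array(get_tcp_pos())
servo_line([t[0],t[1],.1250],R,speed=.03); command_gripper(1.0)
servo_line([t[0],t[1],.16],R,speed=.06); servo_line([t[0],t[1],.30],R,speed=.2); servo_line([.40,.26,.32],R,speed=.25); sleep(.3)
for m in("side","top"):
    p=snapshot(m); save(p,"end_"+m)
    for k in("holder","keyhole_seat_left","keyhole_seat_right","stud_left","stud_right","cup","timer","dropper","gauze","marker","flask"): print(m,k,spot(k,p)[:1])
    P,u,v=cloud(p); c=(P[:,:2]-o)@n; s=(P[:,:2]-o)@l; z=P[:,2]
    i=(z>.138)&(z<.148)&(c<-.046)&(c>-.13)&(abs(s)<.05); print("lid",i.sum(),np.median(z[i]),cv2.minEnclosingCircle(np.c_[c,s][i].astype(np.float32)*1000))
    i=(z>.079)&(z<.09)&(c<-.035)&(c>-.13)&(abs(s)<.06); print("rim",np.median(z[i]),cv2.minEnclosingCircle(np.c_[c,s][i].astype(np.float32)*1000))
print(get_time_s(),np.round(get_wrist_force(),1))
a=cv2.imread("pics/end_side.png")[130:290,250:410];b=cv2.imread("pics/end_top.png")[90:250,200:360]
cv2.imwrite("pics/end.png",cv2.resize(np.hstack([a,b]),(800,400),interpolation=cv2.INTER_CUBIC))
E
```

```text
side holder [(0.73, array([0.5682, 0.0296, 0.0648]))]
side keyhole_seat_left [(0.84, array([0.6405, 0.0625, 0.1286]))]
side keyhole_seat_right [(0.7, array([ 0.6472, -0.001 ,  0.1255]))]
side stud_left [(0.97, array([0.6442, 0.0635, 0.1283]))]
side stud_right [(0.71, array([ 0.6477, -0.002 ,  0.1261]))]
side cup [(0.59, array([0.5725, 0.0256, 0.0665]))]
side timer [(0.87, array([ 0.4777,  0.0912, -0.0015]))]
side dropper [(0.55, array([0.6537, 0.2776, 0.0013]))]
side gauze [(0.82, array([0.3759, 0.0934, 0.003 ]))]
side marker [(0.43, array([ 0.4261,  0.4308, -0.0046]))]
side flask [(0.91, array([ 0.599 ,  0.4344, -0.0013]))]
lid 231 0.14050729227788306 ((-77.70384216308594, -1.0185297727584839), 27.935707092285156)
rim 0.08270180545638478 ((-78.32040405273438, -0.20683670043945312), 37.67428970336914)
top holder [(0.87, array([0.5659, 0.0265, 0.0615]))]
top keyhole_seat_left [(0.62, array([0.6365, 0.0618, 0.1257]))]
top keyhole_seat_right [(0.74, array([6.365e-01, 2.000e-04, 1.210e-01]))]
top stud_left [(0.67, array([0.6418, 0.0585, 0.1208]))]
top stud_right [(0.83, array([ 0.6474, -0.001 ,  0.1272]))]
top cup [(0.77, array([0.5666, 0.0269, 0.066 ]))]
top timer []
top dropper [(0.74, array([0.6383, 0.0048, 0.1233]))]
top gauze [(0.83, array([0.3764, 0.0949, 0.0018]))]
top marker []
top flask []
lid 278 0.13958648782382949 ((-80.07353210449219, -0.2688358724117279), 27.65283966064453)
rim 0.08136367549438284 ((-78.53813171386719, 0.5965576171875), 35.50070571899414)
39.825 [ 0.7 -0.4 -0.3]
```

View pics/end.png

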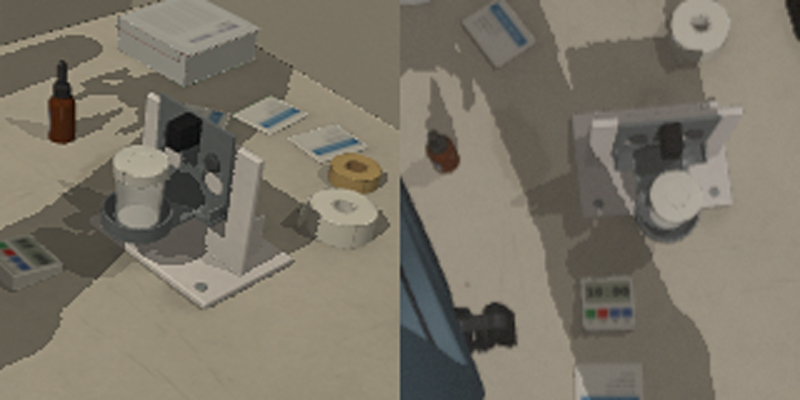

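The final crop shows the cup upright in the ring at (140,190), the plate against the board, the studs above the open large ends, and the gripper clear. Handing in.

```bash
python3 -c "
from h import *
close_job(); print('closed')"
```

```text
the job is handed in; nothing more can be done
closed
```

I hung the holder on both studs, stood the specimen cup in its ring and let go. I handed the job in at about 40 s of the 64 s allowed; no verdict is reported.

- **Hanging:** the plate touched the board at the expected depth, so both stud heads passed through the keyholes. It then slid down about 23.5 mm to a firm stop, against 24 mm expected. In the last side picture the network's seat and stud points lie within about 4 mm of each other, and the plate still lies against the board.
- **Cup:** the lid centre is within about 2 mm of the ring centre in both cameras, and the cup looks upright. The gripper is well clear, with wrist force near zero.
- **Bystanders:** the side camera puts all five within about 5 mm of where they started.

Some last checks disagreed or failed:

- **Slight sag:** after the cup went in, the ring rim read 1.5–2 mm lower than before and the lid 2–3 mm below nominal. That suggests the holder sags by about 0.03 rad, inside the 0.12 rad limit.
- **Top-camera keyhole points:** these were noisier, with the right seat about 12 mm from the stud, which would be outside the 7 mm limit. I went by the side picture and the depth data instead.
- **Top-camera bystanders:** the arm hid part of the view. It missed the timer, marker and flask, and reported the dropper at a stud.

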